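Clear the battery bay and hold the pack over it

TASK

A loose wheel is lying in the battery bay of the model car: take it out and set it down flat in the row of loose wheels on the sheet, midway between the other two. Then pick up the battery pack, carry it across to the car clear of the charger and hold it still and level about a centimetre above the bay's side rails, centred and lined up lengthways (either way round) so that it could be lowered straight in; the pack must never touch the car. Finish like that, still holding the pack, and leave everything else where it stands.

Things in the scene. Friction and masses are not known exactly. Their poses are not given: they have to be found in the camera images.
- wheel: the loose wheel lying flat in the battery bay: black foam tyre, white rim on top, a cylinder 46 mm diameter, 26 mm high, about 40 g; origin at the centre of its underside, z up. It lies on the bay floor, up to 10 mm off centre lengthways; its top is 18 mm above the rails. Can be gripped across its diameter from any side
- row_a: first of the two wheels lying flat on the sheet, same shape as the loose wheel (46 mm diameter, 26 mm high); origin at the centre of its underside; its x axis points along the row to the second wheel
- row_b: second of the two wheels lying flat on the sheet, the same shape, its centre 180 mm from that of the first; origin at the centre of its underside
- row_gap (a point): the point on the table surface midway between row_a and row_b, 90 mm from each
- car: model race car without shell, fixed on a grey stand, 350 x 165 mm, front (bare axles) towards the robot; origin on the table under the bay centre, x along the car to its rear. Tall parts, from the bay centre, height above its floor: servo from 96 mm ahead (28 mm), front posts 150 ahead (52), motor from 94 behind (37), rear wheels 116 to 164 behind (38), rear posts 168 behind (56)
- bay (a point): centre of the battery bay floor, 48 mm above the table; x along the car (the bay's long direction), z up. Side rails along x: 8 mm high above the floor, 4 mm thick, 100 mm long, inner faces 53 mm apart. End stops: 8 mm high, inner faces 102 mm apart. Outside the rails is only flat plate at floor height, to 50 mm either side of the centre
- pack: the battery pack: a black rectangular hard case 93 x 47 x 19 mm high lying flat on the table, with three ribs across its top and two brass sockets at one end of it (all flush within 1 mm), 120 to 240 g; origin at the centre of its underside, x along its 93 mm length, z up. To be gripped across the 47 mm width
- charger: a dark steel battery charger box, 190 x 70 x 65 mm high, 1.6 kg, standing between the pack and the car; origin at the centre of its underside, x along its length. Leave it where it is
- oil_a: a bystander: small clear bottle with a white cap, 32 mm diameter, 85 mm tall; origin at the centre of its underside
- oil_b: a bystander: small clear bottle with a black cap, 32 mm diameter, 85 mm tall; origin at the centre of its underside
- spray: a bystander: spray can, 52 mm diameter, 170 mm tall; origin at the centre of its underside
- driver: a bystander: screwdriver 170 mm long lying on the table between the robot and the charger
- brush: a bystander: brush 160 mm long lying on the table to the left of the car
- tape: a bystander: flat roll of tape, 100 mm diameter, 24 mm high, lying at the back; origin at the centre of its underside
Not all that is in view belongs to the job. What is shaped like the row_a but yellow is not meant. Leave any blue look-alike of the wheel alone.

How it is judged (in metres and radians):
On the way:
1. the wheel lies flat on the sheet midway between the other two, let go, while the pack still lies on the table (horizontal distance between wheel and row_gap below 0.02 m and height (world z) of wheel below 0.004 m and angle between wheel's own z axis and vertical below 0.1 rad and linear speed of wheel below 0.02 m/s and contact force between the fingers and wheel below 0.05 N and height (world z) of pack below 0.01 m), for 0.2 s.
At the end, for the whole second after the job is handed in: Fingers hold the pack still, level and in line with the bay (0.1 rad), centred within 7 mm along and across, underside 4 to 22 mm above the rails, touching nothing else; the wheel lies flat, released and at rest on the sheet within 20 mm of the midpoint between the other two (x of pack in the frame of bay between -0.007 and 0.007 m and y of pack in the frame of bay between -0.007 and 0.007 m and z of pack in the frame of bay between 0.012 and 0.03 m and angle between the x axis of pack and the x axis of bay, either way round below 0.1 rad and angle between each of pack, wheel's own z axis and vertical below 0.1 rad and contact force between pack and car below 0.05 N and contact force between pack and charger below 0.05 N and contact force between each of pack, the fingers and wheel below 0.05 N and contact force between the fingers and pack above 2 N and linear speed of pack below 0.01 m/s and horizontal distance between wheel and row_gap below 0.02 m and height (world z) of wheel below 0.004 m and linear speed of wheel below 0.02 m/s); the arm keeps its last pose, push and grip.
It fails at once if the pack hits the charger (contact force between pack and charger above 1 N).
It fails at once if the pack touches the car (contact force between pack and car above 0.3 N).
It fails at once if one of the two row wheels is shifted by more than 12 mm or tipped (distance of any of row_a, row_b from where it was at the start of the episode above 0.012 m or angle between any of row_a, row_b's own z axis and vertical above 0.3 rad).
It fails at once if the charger is shifted by more than 12 mm (distance of charger from where it was at the start of the episode above 0.012 m).
It fails at once if a bystander is knocked over or shifted by more than 25 mm (distance of any of oil_a, oil_b, spray, tape, driver, brush from where it was at the start of the episode above 0.025 m).
It also fails if it takes over 64 s, if anything falls off the work surface, if the arm or the gripper's body presses on something with over 40 N, if the wrist force passes 120 N, or if a joint passes its speed limit or range.

ROBOT

A 7-joint arm with a two-finger parallel gripper is mounted at the origin on the work surface. World frame = base frame: x ahead of the robot, y to its left, z up, the work surface at z = 0. Lengths are in m, angles in degrees, forces in N, time in s.
With the tool pointing down it reaches from about 0.425 to 0.875 m from the base axis. Payload 4.7 kg.
Tool frame: the origin (TCP) lies on the centre line of the jaws, within the pads' length; the fingertips stand 11 mm ahead of it and the grasp point (between the pads) lies 8 mm behind it; z points along the fingers, y is the direction in which the jaws open and shut (so a half turn about z gives the same grasp; the last joint's range is limited). The gripper opens to 87 mm and grips with 3 to 60 N. Pads are 19 mm wide; open, the fingers measure 117 mm over their backs; the gripper's body (75 mm by 190 mm) begins 51 mm behind the grasp point.
Start: joints at [-64.968, 18.392, -4.016, 83.108, 1.295, 78.541, -3.26], TCP at [0.267, 0.593, 0.234] pointing down, gripper open.
Joint ranges: [-163.93, 163.93], [-17.29, 119.83], [-79.2, 71.16], [3.27, 140.29], [-89.18, 269.18], [5.43, 117.66], [-154.24, 154.24]. Speed limits (degrees/s): [147.25, 147.25, 180, 180, 180, 180, 180].

INTERFACE

Orientations are given as [roll, pitch, yaw] about the fixed x, y, z axes, in that order (R = Rz(yaw) Ry(pitch) Rx(roll)).
In Python, from cell import env gives the robot as it stands.
- The arm moves only by the tool servo_tool, never from a script. Its argument "moves" is text: rows parted by semicolons, each of 7 numbers parted by spaces: the shift along the tool's x, y, z as a fraction of full scale, then the turn, a rotation vector about the tool's x, y, z as a fraction of full scale, then the gripper's target within -1 to 1 (shut at 1, half-way at 0, fully open at -1). A call has 1 to 20 rows; each row shifts and turns the pose as measured when the row begins, along the tool's axes as they then stand; what a row does not reach is not made up. Full scale, the value 1, is 1000 mm for a shift and 0.5 rad for a turn. A row lasts 1/12 s, in which the tool goes at most 41.7 mm and 7.16 degrees, less where a joint would pass 70% of its speed; a pose out of reach is approached as far as the arm can. A call with a number of a shift or a turn outside -1 to 1 is refused whole. A call with a gripper value outside its range is refused whole. The fingers move at their own pace and stop on an object; "squeeze" is the grip in N (left out, the last holds). Time passes only in rows, so rows that do not move let the fingers close. It gives the time, the measured TCP pose, the force and the opening at its end, in the units of the state.
- env.get_obs(): the state, without advancing time (a new reading comes with each control period).
- env.read_camera(name): name is "scene" or "top" or "wrist"; returns a dict with "img" (420x560x3 uint8, red, green, blue), "range_z" (420x560 float32, m along the optical axis (not along the pixel's ray), 0 where there is no reading), "mtx" (3x3 intrinsics, pixels), "T" (4x4, takes a point from camera to world coordinates); the wrist camera has in their place "hand_eye" (4x4, takes a point from camera to tool coordinates, whose origin is the TCP and whose axes are the flange's). Camera axes: x right, y up, looking along -z (the intrinsics and any distortion apply to the point x, -y, -z); pixel columns grow to the right and rows downward; lengths in m; the calibration is good to about 2 mm. A picture is of the moment at which its call begins: read the wrist's pose just before it.
- env.sign_off(): hands the job in, once; it reports no verdict.
The state is a dict: "time_s": time; "qpos": joint angles; "joint_velocities": joint speeds; "effort": joint torques, N m; "tool_pos": TCP position; "tool_rot": TCP orientation; "force": force on the tool from outside, world axes, zero at the start; "wrist_torque": the same for the moment, N m; "grip_width": finger opening in m.
Only numpy, scipy, OpenCV 4.12 (cv2) and the standard library are available. Lean on these libraries where they do the work, as an engineer would, in place of code of your own. Each camera call takes 0.05 s, during which the arm holds its last target.

## Working session

There is one attempt and no reset: what is moved stays moved. The work goes in short steps, Python scripts to look and compute and a tool call to move; the robot and the scene stay as the last step left them, time stands still between calls to the robot, and variables do not carry over. Pictures are saved under pics/ and viewed, and the job is handed in when it is done.

Besides the shell and the picture viewer there is one more tool, called as name(argument=value, ...), one argument or row to a line, values as JSON. servo_tool: Moves the arm, as the interface text tells. Its arguments: {"type":"object","properties":{"moves":{"type":"string"},"squeeze":{"type":"number"}},"required":["moves"]}

```bash
ls; mkdir -p pics; python3 - <<'E'
from cell import env
import cv2, numpy as np
print(env.get_obs())
for n in ["scene","top","wrist"]:
    d=env.read_camera(n)
    cv2.imwrite(f"pics/{n}0.png",d["img"][:,:,::-1])
    np.savez(f"{n}0.npz",**d)
    print(n,d["mtx"].tolist(),d.get("T",d.get("hand_eye")).round(4).tolist(),[k for k in d])
E
```

```text
pics
{'time_s': 0.0, 'qpos': array([-64.96555657,  18.44141827,  -4.01580174,  83.17569227,
         1.29476976,  78.54005467,  -3.25750195]), 'joint_velocities': array([-0.00094714, -0.07482569, -0.01826219,  0.1172004 ,  0.00571698,
       -0.03951395,  0.03485166]), 'effort': array([ 8.22711245e-04, -4.91286671e+01, -4.03750464e-01, -3.12522984e+01,
       -6.41619391e-02,  4.36263671e-02,  1.68750671e-04]), 'tool_pos': array([0.26654648, 0.59224673, 0.23242787]), 'tool_rot': array([-1.79888067e+02,  5.41409736e-03,  1.55778038e+02]), 'force': array([-0.02235745, -0.31727104,  0.21631663]), 'wrist_torque': array([0.03001024, 0.00740581, 0.01327869]), 'grip_width': 0.08743431830824688}
scene [[486.720794065646, 0.0, 281.99624578574003], [0.0, 486.720794065646, 213.03969426144042], [0.0, 0.0, 1.0]] [[0.445, -0.5005, 0.7426, 1.5863], [0.8955, 0.2567, -0.3635, -0.4528], [-0.0087, 0.8268, 0.5624, 0.8058], [0.0, 0.0, 0.0, 1.0]] ['img', 'range_z', 'mtx', 'T']
top [[491.0011299153822, 0.0, 277.7869132700327], [0.0, 491.0011299153822, 203.71386793663837], [0.0, 0.0, 1.0]] [[-0.0123, 0.9841, -0.1772, 0.3974], [-0.9999, -0.0112, 0.0073, 0.0498], [0.0052, 0.1773, 0.9841, 1.2333], [0.0, 0.0, 0.0, 1.0]] ['img', 'range_z', 'mtx', 'T']
wrist [[325.13085663051606, 0.0, 277.5642378119691], [0.0, 325.13085663051606, 209.1109080963552], [0.0, 0.0, 1.0]] [[-0.0012, 0.9656, 0.2601, 0.0707], [1.0, 0.0012, 0.0004, 0.0005], [0.0001, 0.2601, -0.9656, -0.1518], [0.0, 0.0, 0.0, 1.0]] ['img', 'range_z', 'mtx', 'hand_eye']
```

View pics/top0.png

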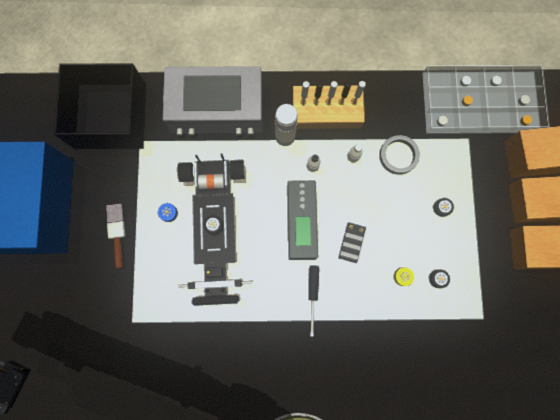

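View pics/scene0.png

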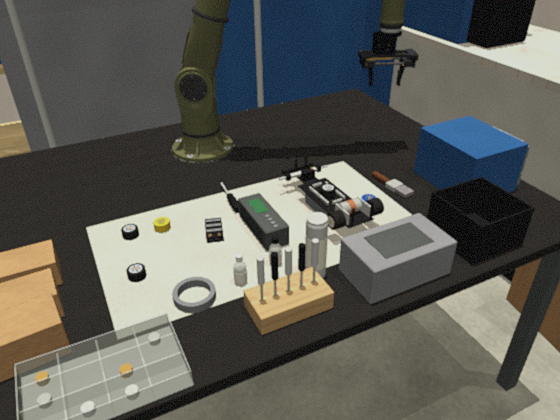

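View pics/wrist0.png

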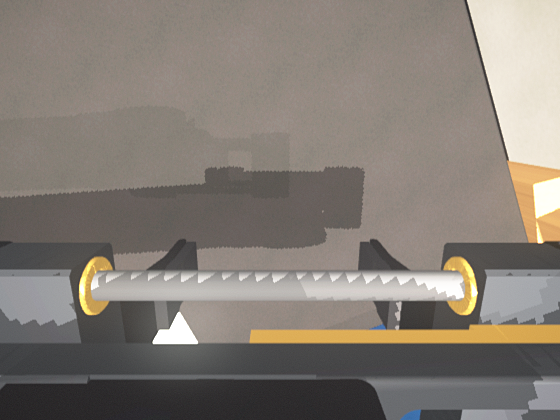

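The top view shows the bay wheel at about (213,225), row wheels at (444,207) and (440,279), and the pack at (352,242). The charger is at (303,220), with the blue and yellow decoys at (167,212) and (404,277). Next I'll measure positions.

```bash
cat > h.py <<'E'
import numpy as np, cv2
def ray(d,u,v,T=None):
    T=d["T"] if T is None else T
    K=d["mtx"]; r=np.array([(u-K[0,2])/K[0,0],-(v-K[1,2])/K[1,1],-1.0])
    return T[:3,3],T[:3,:3]@r
def onplane(d,u,v,z,T=None):
    o,r=ray(d,u,v,T); return o+r*(z-o[2])/r[2]
def cloud(d,T=None):
    T=d["T"] if T is None else T
    K=d["mtx"]; z=d["range_z"]; v,u=np.mgrid[:z.shape[0],:z.shape[1]]
    P=np.stack([(u-K[0,2])/K[0,0]*z,-(v-K[1,2])/K[1,1]*z,-z],-1)
    W=P@T[:3,:3].T+T[:3,3]; W[z==0]=np.nan; return W
E
python3 - <<'E'
from h import *
d=dict(np.load("top0.npz")); s=dict(np.load("scene0.npz"))
W=cloud(d)
for n,(u,v) in dict(wheel=(213,225),ra=(444,207),rb=(440,279),pack=(352,242),charger=(303,200),spray=(286,113),oilb=(314,160),oila=(356,150),tape=(386,154),driver=(313,280),sheet=(380,200)).items(): print(n,W[v,u].round(4))
for n,x0,y0,x1,y1 in [("car",130,140,290,320),("right",280,170,480,320)]:
    im=d["img"][y0:y1,x0:x1,::-1]; k=min(800//(x1-x0),600//(y1-y0)); cv2.imwrite(f"pics/z_{n}.png",cv2.resize(im,None,fx=k,fy=k,interpolation=cv2.INTER_CUBIC)); print(n,k)
E
```

```text
wheel [0.5564 0.1959 0.0741]
ra [ 0.6006 -0.3722  0.0327]
rb [ 0.424  -0.3512  0.028 ]
pack [ 0.5174 -0.1419  0.0197]
charger [ 0.6151 -0.0197  0.0709]
spray [0.801  0.0205 0.1632]
oilb [ 0.7121 -0.048   0.079 ]
oila [ 0.7359 -0.151   0.0798]
tape [ 0.7473 -0.2423  0.0014]
driver [ 0.4253 -0.0423  0.0278]
sheet [ 0.626  -0.2208  0.0008]
car 3
right 4
```

```bash
python3 - <<'E'
from h import *
d=dict(np.load("top0.npz"));s=dict(np.load("scene0.npz"))
for nm,c in (("top",d),("scene",s)):
    W=cloud(c); z=W[...,2]; 
    hsv=cv2.cvtColor(c["img"],cv2.COLOR_RGB2HSV)
    # tall blobs over sheet
    m=((z>0.012)&(W[...,0]>0.3)&(W[...,0]<0.8)&(np.abs(W[...,1])<0.55)).astype(np.uint8)
    n,l,st,ce=cv2.connectedComponentsWithStats(m)
    for i in range(1,n):
        if st[i,4]<40: continue
        P=W[l==i]; top=np.percentile(P[:,2],95); Q=P[P[:,2]>top-0.006]
        r=cv2.minAreaRect((Q[:,:2]*1000).astype(np.float32))
        print(nm,st[i].tolist(),"ztop",top.round(4),"rect",np.round(r[0],1),np.round(r[1],1),round(r[2],1),"mean",Q[:,:2].mean(0).round(4))
E
```

```text
top [275, 112, 22, 33, 626] ztop 0.1713 rect [786.4  20.7] [45.6 26.6] 89.3 mean [0.7887 0.0213]
top [62, 122, 80, 26, 1152] ztop 0.1199 rect [772.1 467.6] [ 29.1 160.7] 9.2 mean [0.7747 0.4545]
top [380, 135, 40, 39, 578] ztop 0.0269 rect [ 742.8 -272. ] [97.2 98.1] 43.8 mean [ 0.7423 -0.2719]
top [347, 144, 15, 18, 191] ztop 0.0861 rect [ 741.7 -154.9] [13.8 16. ] 45.0 mean [ 0.7415 -0.1549]
top [177, 153, 75, 153, 6029] ztop 0.084 rect [563.  197.6] [320.6 160.5] 2.8 mean [0.6679 0.203 ]
top [307, 154, 13, 18, 174] ztop 0.0865 rect [717.6 -48.7] [15.2 14.9] 64.1 mean [ 0.7179 -0.0493]
top [287, 180, 31, 80, 2334] ztop 0.0687 rect [571.5 -16.8] [189.3  69.9] 0.3 mean [ 0.5697 -0.0168]
top [434, 198, 20, 18, 284] ztop 0.0298 rect [ 604.2 -375.1] [44.7 41.3] 88.5 mean [ 0.6041 -0.3742]
top [106, 203, 19, 65, 769] ztop 0.0225 rect [541.6 444.6] [158.9  41.7] 5.2 mean [0.5546 0.4453]
top [157, 203, 20, 19, 277] ztop 0.0299 rect [598.5 318.3] [43.3 41.7] 45.1 mean [0.599  0.3189]
top [339, 222, 27, 41, 707] ztop 0.0227 rect [ 518.2 -141.8] [46.7 93. ] 73.7 mean [ 0.5175 -0.1419]
top [51
[... 814 characters left out ...]
217, 17, 13, 173] ztop 0.0264 rect [ 436.1 -267.7] [46.7 43.3] 3.0 mean [ 0.4371 -0.2683]
scene [204, 218, 19, 22, 347] ztop 0.0198 rect [ 521.3 -144.8] [46.7 98.4] 73.4 mean [ 0.5244 -0.1459]
scene [120, 224, 18, 14, 185] ztop 0.0265 rect [ 431.3 -355.6] [43.5 42.7] 3.3 mean [ 0.432 -0.356]
scene [49, 240, 12, 41, 144] ztop 0.0687 rect [ 502.9 -547.8] [101.3   4.3] 0.3 mean [ 0.5073 -0.5477]
scene [233, 254, 14, 30, 317] ztop 0.0834 rect [ 743.8 -156.7] [14. 16.] 52.7 mean [ 0.7456 -0.157 ]
scene [126, 264, 20, 15, 235] ztop 0.0269 rect [ 608.6 -376.4] [46.4 43.6] 59.8 mean [ 0.6097 -0.3776]
scene [172, 277, 43, 34, 641] ztop 0.0242 rect [ 746. -273.] [99.2 98.9] 28.7 mean [ 0.749  -0.2742]
```

View pics/z_car.png

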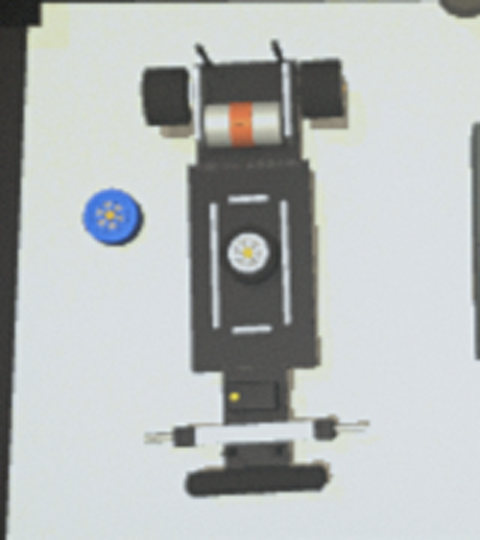

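View pics/z_right.png

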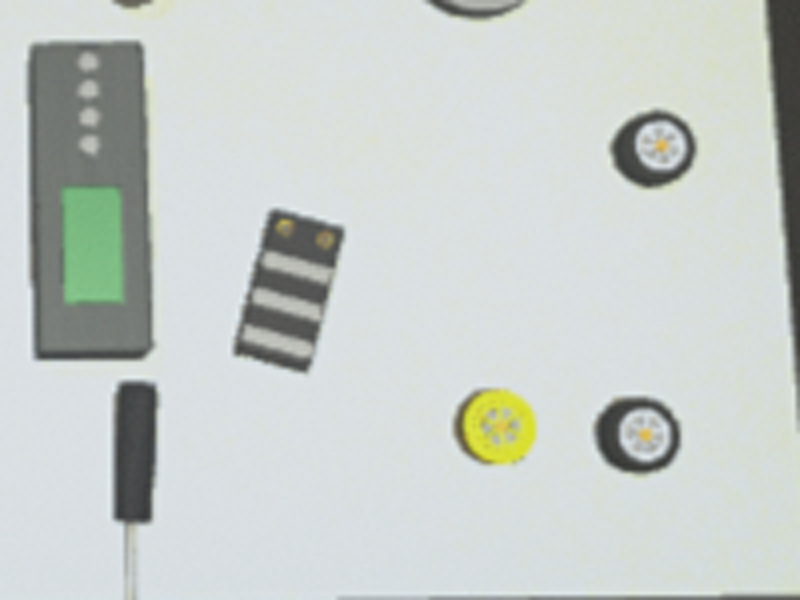

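The car zoom shows the white rails at columns 214 and 286, the end stops at rows 198 and 328, and the wheel slightly ahead of centre. I'll locate the rails and stops by mask.

```bash
python3 - <<'E'
from h import *
d=dict(np.load("top0.npz"));s=dict(np.load("scene0.npz"))
# top: crop bay
for nm,c,(x0,y0,x1,y1) in (("top",d,(197,200,231,255)),("scene",s,(285,165,375,235))):
    hsv=cv2.cvtColor(c["img"],cv2.COLOR_RGB2HSV)
    m=np.zeros(c["img"].shape[:2],np.uint8)
    m[y0:y1,x0:x1]=(c["img"][y0:y1,x0:x1].min(2)>130)
    n,l,st,ce=cv2.connectedComponentsWithStats(m)
    for i in range(1,n):
        if st[i,4]<8: continue
        vv,uu=np.where(l==i); g=c["img"][vv,uu].astype(float).sum(1)
        P=np.array([onplane(c,u,v,0.056) for u,v in zip(uu,vv)])[:,:2]
        r=cv2.minAreaRect((P*1000).astype(np.float32))
        print(nm,st[i].tolist(),"mean",P.mean(0).round(4),"rect",np.round(r[0],1),np.round(r[1],1),round(r[2],1), "wheelplane",onplane(c,*ce[i],0.074).round(4))
    cv2.imwrite(f"pics/bay_{nm}.png",cv2.resize(c["img"][y0:y1,x0:x1,::-1],None,fx=8,fy=8,interpolation=cv2.INTER_CUBIC))
E
```

```text
top [206, 205, 13, 3, 31] mean [0.606  0.2019] rect [605.5 201.2] [29.2  4.9] 89.3 wheelplane [0.6028 0.1996 0.074 ]
top [223, 207, 4, 41, 100] mean [0.5523 0.1699] rect [554. 170.] [97.5  5.8] 2.2 wheelplane [0.5498 0.168  0.074 ]
top [200, 208, 3, 41, 100] mean [0.5531 0.227 ] rect [552.3 227.1] [97.4  4.8] 0.9 wheelplane [0.5507 0.2243 0.074 ]
top [206, 218, 14, 13, 136] mean [0.5618 0.1999] rect [561.4 199.5] [31.5 29.2] 89.3 wheelplane [0.5592 0.1976 0.074 ]
top [207, 248, 14, 3, 30] mean [0.5002 0.1951] rect [500.9 196.4] [31.1  4.8] 89.3 wheelplane [0.4986 0.1929 0.074 ]
scene [315, 165, 60, 42, 1246] mean [0.5321 0.2835] rect [543.1 286. ] [261.5 131.3] 6.7 wheelplane [0.5594 0.2656 0.074 ]
scene [312, 167, 5, 3, 11] mean [0.4143 0.2351] rect [415.5 234.8] [12.7 13. ] 62.7 wheelplane [0.4425 0.2186 0.074 ]
scene [285, 171, 16, 14, 97] mean [0.4385 0.1471] rect [436.  146.3] [40.  85.6] 53.8 wheelplane [0.4663 0.1325 0.074 ]
scene [313, 182, 8, 4, 16] mean [0.503  0.1939] rect [503.1 194.3] [ 8.  27.8] 5.1 wheelplane [0.529  0.1783 0.074 ]
scene [322, 182, 12, 9, 65] mean [0.5
[... 337 characters left out ...]
190, 9, 7, 22] mean [0.5805 0.2271] rect [580.2 226.8] [ 8.  38.5] 86.8 wheelplane [0.6047 0.2108 0.074 ]
scene [333, 198, 9, 4, 18] mean [0.6079 0.2022] rect [608.6 202. ] [ 8.7 28.8] 3.4 wheelplane [0.6314 0.1865 0.074 ]
scene [336, 201, 15, 14, 99] mean [0.6455 0.2007] rect [652.3 202.1] [33.3 61.7] 86.8 wheelplane [0.6682 0.185  0.074 ]
scene [372, 216, 3, 8, 17] mean [0.734  0.2368] rect [734.7 235.3] [ 5.3 33. ] 54.7 wheelplane [0.7545 0.2202 0.074 ]
scene [352, 223, 23, 12, 118] mean [0.7688 0.1896] rect [769.7 186.1] [44.1 60.1] 27.8 wheelplane [0.7885 0.1741 0.074 ]
scene [327, 227, 13, 8, 62] mean [0.7307 0.1082] rect [728.3 112.9] [30.8 30.7] 62.9 wheelplane [0.7512 0.0947 0.074 ]
```

View pics/bay_scene.png

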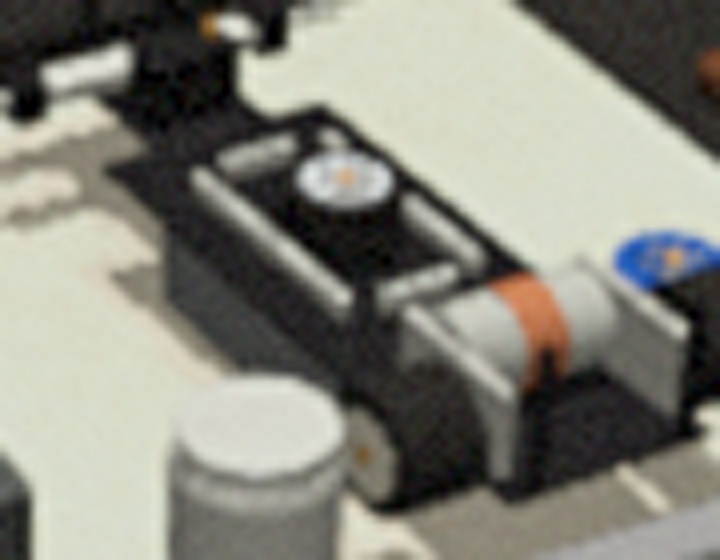

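Estimates so far, with both cameras agreeing to about 4 mm:

| Item | x (m) | y (m) | Note |
|---|---|---|---|
| Bay centre | 0.554 | 0.198 | axis about 2.5° |
| Bay wheel | 0.559 | 0.198 | |
| Row gap | 0.516 | -0.364 | |
| Pack | 0.520 | -0.143 | long axis -16.3° |

I'll use a tool yaw of about 163.7° throughout, since it matches the pack and keeps the jaws nearly perpendicular to the row. Next I move over the wheel.

```bash
cat >> h.py <<'E'
from scipy.spatial.transform import Rotation as Ro
def tool(o):
    T=np.eye(4); T[:3,:3]=Ro.from_euler('xyz',o["tool_rot"],degrees=True).as_matrix(); T[:3,3]=o["tool_pos"]; return T
def delta(o,p,yaw):
    T=tool(o); t=Ro.from_euler('xyz',[180,0,yaw],degrees=True)
    d=T[:3,:3].T@(np.array(p)-T[:3,3]); r=(Ro.from_matrix(T[:3,:3]).inv()*t).as_rotvec()/0.5
    print("t",round(o["time_s"],2),"pos",o["tool_pos"].round(4),"rot",o["tool_rot"].round(2),"grip",round(o["grip_width"],4),"F",o["force"].round(2)); print("shift",d.round(4),"turn",r.round(3))
def look(env,name):
    o=env.get_obs(); d=env.read_camera("wrist"); d["T"]=tool(o)@d["hand_eye"]
    np.savez(name+".npz",**d); cv2.imwrite(f"pics/{name}.png",d["img"][:,:,::-1]); return o,d
E
python3 - <<'E'
from cell import env
from h import *
delta(env.get_obs(),[0.559,0.198,0.2],163.7)
E
```

```text
t 0.15 pos [0.2666 0.5924 0.2327] rot [-179.92    0.    155.78] grip 0.0868 F [-0.53  0.17 -0.29]
shift [-0.4285 -0.2397  0.0331] turn [-0.003 -0.    -0.277]
```

servo_tool(
  moves="-0.015 -0.008 0 0 0 0 -1;-0.03 -0.017 0 0 0 0 -1;-0.03 -0.017 0 0 0 0 -1;-0.03 -0.017 0 0 0 0 -1;-0.03 -0.017 0 0 0 0 -1;-0.03 -0.017 0 0 0 0 -1;-0.03 -0.017 0 0 0 0 -1;-0.03 -0.017 0 0 0 0 -1;-0.03 -0.017 0 0 0 0 -1;-0.03 -0.017 0 0 0 0 -1;-0.03 -0.017 0 0 0 0 -1;-0.03 -0.017 0 0 0 0 -1;-0.03 -0.017 0 0 0 0 -1;-0.015 -0.008 0 0 0 0 -1;0 0 0 0 0 -0.1 -1;0 0 0 0 0 -0.1 -1",
  squeeze=20,
)

```text
time_s: 1.48
tool_pos: [0.546, 0.1894, 0.2283]
tool_rot: [-179.3, -0.1, 161.0]
force: [-0.4, 1.8, -0.0]
grip_width: 0.0872
```

```bash
python3 - <<'E'
from cell import env
from h import *
delta(env.get_obs(),[0.559,0.198,0.2],163.7)
E
```

```text
t 1.48 pos [0.546  0.1894 0.2283] rot [-1.7929e+02 -6.0000e-02  1.6100e+02] grip 0.0872 F [-0.35  1.81 -0.04]
shift [-0.0095  0.0127  0.0282] turn [-0.025 -0.003 -0.094]
```

servo_tool(
  moves="-0.008 0.012 0.015 -0.025 0 -0.09 -1;0 0 0 0 0 0 -1;0 0 0 0 0 0 -1;0 0 0 0 0 0 -1",
)

```text
time_s: 1.82
tool_pos: [0.5579, 0.1895, 0.2132]
tool_rot: [-179.9, -0.1, 163.2]
force: [0.7, 0.0, 0.0]
grip_width: 0.0872
```

```bash
python3 - <<'E'
from cell import env
from h import *
o,d=look(env,"w1")
delta(o,[0.559,0.198,0.2],163.7)
W=cloud(d); print(W[150:260:20,277].round(4))
E
```

```text
t 1.82 pos [0.5579 0.1895 0.2132] rot [-1.7987e+02 -1.0000e-01  1.6318e+02] grip 0.0872 F [0.73 0.03 0.03]
shift [0.0014 0.0085 0.0132] turn [-0.004 -0.004 -0.018]
[[0.5151 0.2019 0.0487]
 [0.5336 0.1963 0.0478]
 [0.5472 0.1922 0.0761]
 [0.5653 0.1867 0.0756]
 [0.5923 0.1784 0.0494]
 [0.6135 0.1719 0.0486]]
```

View pics/w1.png

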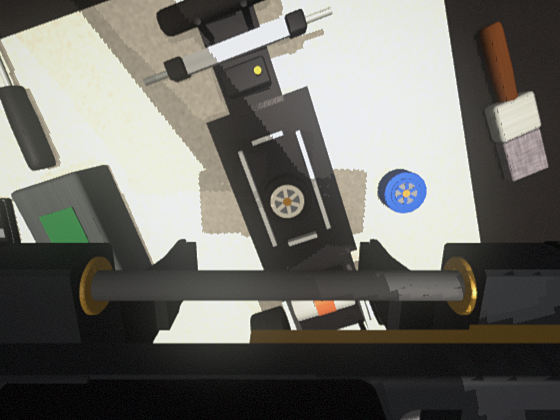

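The wrist view shows the bay clearly. The rails are at about (257,198) and (312,179), the stops at (268,137) and (302,239), and the wheel rim at (288,201).

```bash
cat > bay.py <<'E'
from h import *
import sys
def bay(nm,x0=225,y0=115,x1=340,y1=262,wheel=True):
    c=dict(np.load(nm+".npz")); W=cloud(c); g=c["img"].min(2)
    m=np.zeros(g.shape,np.uint8); m[y0:y1,x0:x1]=(g[y0:y1,x0:x1]>110)
    n,l,st,ce=cv2.connectedComponentsWithStats(m)
    for i in range(1,n):
        if st[i,4]<40: continue
        vv,uu=np.where(l==i); P=np.array([onplane(c,u,v,0.056) for u,v in zip(uu,vv)])[:,:2]
        r=cv2.minAreaRect((P*1000).astype(np.float32)); zz=W[vv,uu,2]
        print(st[i].tolist(),"mean",P.mean(0).round(4),"rect",np.round(r[0],1),np.round(r[1],1),round(r[2],1),"z",np.nanmedian(zz).round(4))
    if wheel:
        # tyre+rim: points with depth z in 0.068..0.08 near
        k=(W[...,2]>0.066)&(W[...,2]<0.085)&(np.hypot(W[...,0]-.556,W[...,1]-.198)<.04)
        vv,uu=np.where(k); P=W[k]; (cx,cy),rr=cv2.minEnclosingCircle((P[:,:2]*1000).astype(np.float32)); print("wheel",cx,cy,rr,np.median(P[:,2]),len(P))
        uv=cv2.minEnclosingCircle(np.stack([uu,vv],1).astype(np.float32))[0]; print("wheel ray",uv,onplane(c,*uv,0.074).round(4))
E
python3 -c "
from bay import *
bay('w1')"
```

```text
[316, 115, 24, 76, 951] mean [0.521  0.2531] rect [531.6 246.9] [21.  70.9] 75.9 z 0.0015
[252, 130, 32, 16, 165] mean [0.5009 0.1976] rect [500.7 196.6] [ 5.2 30. ] 1.2 z 0.0564
[295, 130, 35, 99, 481] mean [0.5482 0.2268] rect [552.7 226.8] [100.6   4.9] 2.1 z 0.0566
[238, 151, 39, 96, 418] mean [0.5538 0.1699] rect [555.3 170.1] [100.    4.1] 2.3 z 0.0567
[225, 173, 36, 89, 1620] mean [0.5803 0.1397] rect [569.7 150.2] [36.  91.1] 70.7 z 0.0015
[271, 185, 33, 33, 623] mean [0.5644 0.197 ] rect [564.6 197.1] [31.4 32.2] 73.1 z 0.0755
[288, 233, 29, 13, 121] mean [0.607  0.2005] rect [607.1 200.6] [ 4.4 29.7] 2.7 z 0.0566
wheel 560.1513061523438 197.72265625 22.834213256835938 0.07500892864415554 1894
wheel ray (286.70166015625, 199.9955291748047) [0.5591 0.1979 0.074 ]
```

Bay centre is (0.554, 0.1985) with a yaw of 2.2°. The wheel is at (0.5595, 0.198) with radius 22.8 mm, which matches the given size. I'll descend to TCP z = 0.070.

servo_tool(
  moves="0 0.009 0.013 0 0 -0.018 -1;0 0 0.03 0 0 0 -1;0 0 0.03 0 0 0 -1;0 0 0.03 0 0 0 -1;0 0 0.02 0 0 0 -1;0 0 0 0 0 0 -1;0 0 0 0 0 0 -1",
)

```text
time_s: 2.45
tool_pos: [0.5609, 0.2044, 0.087]
tool_rot: [179.7, 0.2, 164.0]
force: [-0.3, 0.7, 0.2]
grip_width: 0.0868
```

```bash
python3 - <<'E'
from cell import env
from h import *
delta(env.get_obs(),[0.5595,0.198,0.07],163.7)
E
```

```text
t 2.45 pos [0.5609 0.2044 0.087 ] rot [179.74   0.18 164.01] grip 0.0868 F [-0.3   0.7   0.22]
shift [-0.0004 -0.0066  0.017 ] turn [0.009 0.006 0.011]
```

servo_tool(
  moves="0 -0.006 0.01 0.01 0 0.01 -1;0 0 0.007 0 0 0 -1;0 0 0 0 0 0 -1;0 0 0 0 0 0 -1",
)

```text
time_s: 2.78
tool_pos: [0.5608, 0.2001, 0.0718]
tool_rot: [179.8, 0.4, 163.8]
force: [-0.8, 0.3, -0.2]
grip_width: 0.087
```

```bash
python3 - <<'E'
from cell import env
from h import *
delta(env.get_obs(),[0.5595,0.198,0.07],163.7)
E
```

```text
t 2.78 pos [0.5608 0.2001 0.0718] rot [179.85   0.39 163.79] grip 0.087 F [-0.82  0.33 -0.2 ]
shift [ 0.0007 -0.0024  0.0018] turn [0.005 0.014 0.003]
```

Close enough, so I'll apply a small correction and grip.

servo_tool(
  moves="0 -0.002 0.002 0 0.01 0 -1;0 0 0 0 0 0 0.2;0 0 0 0 0 0 0.5;0 0 0 0 0 0 1;0 0 0 0 0 0 1;0 0 0 0 0 0 1;0 0 0 0 0 0 1;0 0 0 0 0 0 1;0 0 0 0 0 0 1;0 0 0 0 0 0 1",
  squeeze=20,
)

```text
time_s: 3.62
tool_pos: [0.5628, 0.1986, 0.0732]
tool_rot: [179.6, 0.4, 163.8]
force: [-0.9, 0.2, -0.1]
grip_width: 0.0449
```

```bash
python3 - <<'E'
from cell import env
from h import *
delta(env.get_obs(),[0.5595,0.198,0.07],163.7)
E
```

```text
t 3.62 pos [0.5628 0.1986 0.0732] rot [179.6    0.35 163.75] grip 0.0449 F [-0.86  0.23 -0.08]
shift [ 0.003  -0.0015  0.0032] turn [0.014 0.012 0.002]
```

Gripped, with the opening at 44.9 mm. Lifting.

servo_tool(
  moves="0 0 -0.01 0.01 0.01 0 1;0 0 -0.02 0 0 0 1;0 0 -0.03 0 0 0 1;0 0 -0.03 0 0 0 1;0 0 -0.02 0 0 0 1;0 0 0 0 0 0 1",
)

```text
time_s: 4.12
tool_pos: [0.5599, 0.1977, 0.1839]
tool_rot: [-179.8, -0.3, 163.8]
force: [0.5, -0.1, 0.9]
grip_width: 0.0452
```

```bash
python3 - <<'E'
from cell import env
from h import *
o,d=look(env,"w2")
delta(o,[0.516,-0.364,0.18],163.7)
E
```

```text
t 4.12 pos [0.5599 0.1977 0.1839] rot [-179.76   -0.32  163.76] grip 0.0452 F [ 0.51 -0.13  0.93]
shift [-0.115  -0.5515  0.0055] turn [-0.008 -0.011  0.002]
```

View pics/w2.png

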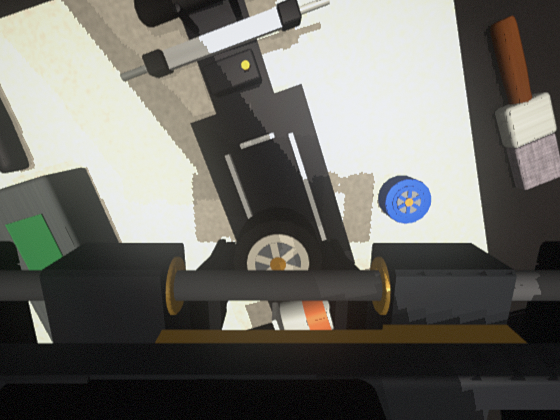

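The wheel is held between the jaws at about (278,255). Carrying it to the gap.

servo_tool(
  moves="-0.003 -0.015 0 -0.008 -0.01 0 1;-0.007 -0.033 0 0 0 0 1;-0.007 -0.033 0 0 0 0 1;-0.007 -0.033 0 0 0 0 1;-0.007 -0.033 0 0 0 0 1;-0.007 -0.033 0 0 0 0 1;-0.007 -0.033 0 0 0 0 1;-0.007 -0.033 0 0 0 0 1;-0.007 -0.033 0 0 0 0 1;-0.007 -0.033 0 0 0 0 1;-0.007 -0.033 0 0 0 0 1;-0.007 -0.033 0 0 0 0 1;-0.007 -0.033 0 0 0 0 1;-0.007 -0.033 0 0 0 0 1;-0.007 -0.033 0 0 0 0 1;-0.006 -0.025 0 0 0 0 1;-0.003 -0.012 0 0 0 0 1;0 0 0 0 0 0 1;0 0 0 0 0 0 1",
)

```text
time_s: 5.75
tool_pos: [0.4835, -0.3653, 0.1492]
tool_rot: [-179.2, -2.9, 163.2]
force: [-0.4, 0.7, -0.2]
grip_width: 0.045
```

```bash
python3 - <<'E'
from cell import env
from h import *
o,d=look(env,"w3")
delta(o,[0.516,-0.364,0.12],163.7)
E
```

```text
t 5.75 pos [ 0.4835 -0.3653  0.1492] rot [-179.16   -2.86  163.17] grip 0.045 F [-0.38  0.66 -0.18]
shift [-0.0321  0.011   0.0274] turn [-0.029 -0.1   -0.018]
```

View pics/w3.png

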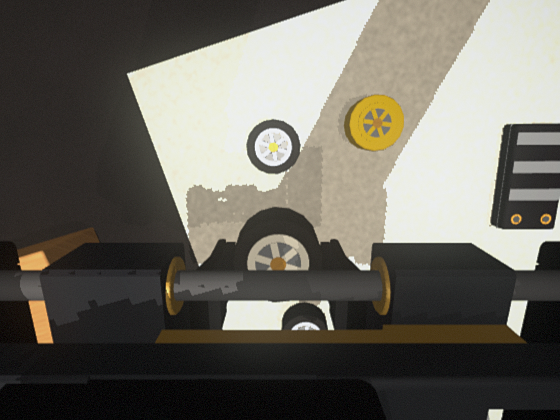

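The held wheel is at (278,250), row_b at (273,146), and row_a is mostly hidden at (303,325). I'll correct the tilt and position, and check row_b with the wrist camera.

```bash
python3 - <<'E'
from h import *
c=dict(np.load("w3.npz"))
print("row_b rim",onplane(c,273,146.5,0.026),"yellow",onplane(c,377,123,.026))
E
```

```text
row_b rim [ 0.4277462  -0.35391315  0.026     ] yellow [ 0.43440117 -0.26620911  0.026     ]
```

servo_tool(
  moves="-0.016 0.006 0 -0.03 -0.1 -0.02 1;-0.016 0.006 0 0 0 0 1;0 0 0 0 0 0 1;0 0 0 0 0 0 1",
)

```text
time_s: 6.13
tool_pos: [0.5169, -0.3563, 0.1453]
tool_rot: [179.7, -0.2, 164.1]
force: [-0.4, -1.0, -0.8]
grip_width: 0.0449
```

```bash
python3 - <<'E'
from cell import env
from h import *
o,d=look(env,"w4")
delta(o,[0.517,-0.364,0.06],163.7)
E
```

```text
t 6.13 pos [ 0.5169 -0.3563  0.1453] rot [179.66  -0.21 164.08] grip 0.0449 F [-0.41 -0.98 -0.77]
shift [-0.0026 -0.0079  0.0853] turn [ 0.012 -0.008  0.013]
```

View pics/w4.png

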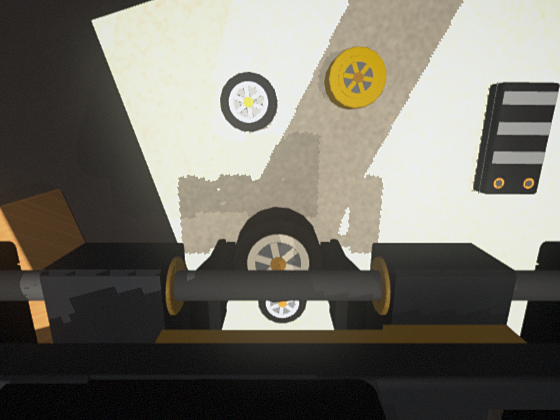

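servo_tool(
  moves="-0.005 -0.009 0.02 0.012 -0.008 0.013 1;0 0 0.03 0 0 0 1;0 0 0.03 0 0 0 1;0 0 0.02 0 0 0 1;0 0 0.01 0 0 0 1;0 0 0 0 0 0 1;0 0 0 0 0 0 1",
)

```text
time_s: 6.77
tool_pos: [0.5198, -0.3613, 0.0338]
tool_rot: [179.9, 0.2, 164.1]
force: [0.2, -0.3, -0.9]
grip_width: 0.0454
```

```bash
python3 - <<'E'
from cell import env
from h import *
c=dict(np.load("w4.npz"))
print("row_b",onplane(c,248.5,101.5,0.026),"row_a",onplane(c,283,304,.026))
o=env.get_obs(); delta(o,[0.520,-0.365,0.0265],163.7)
E
```

```text
row_b [ 0.42766304 -0.35359549  0.026     ] row_a [ 0.60874773 -0.37619084  0.026     ]
t 6.77 pos [ 0.5198 -0.3613  0.0338] rot [1.7987e+02 1.6000e-01 1.6413e+02] grip 0.0454 F [ 0.2  -0.26 -0.9 ]
shift [-0.0012 -0.0036  0.0073] turn [0.005 0.006 0.015]
```

servo_tool(
  moves="-0.001 -0.004 0.004 0.005 0.006 0.015 1;0 0 0.003 0 0 0 1;0 0 0 0 0 0 1;0 0 0 0 0 0 1",
)

```text
time_s: 7.1
tool_pos: [0.522, -0.3671, 0.0307]
tool_rot: [-179.9, 0.3, 163.7]
force: [-1.1, -1.0, -0.4]
grip_width: 0.045
```

```bash
python3 - <<'E'
from cell import env
from h import *
o=env.get_obs(); delta(o,[0.520,-0.365,0.0265],163.7)
E
```

```text
t 7.1 pos [ 0.522  -0.3671  0.0307] rot [-179.9     0.33  163.69] grip 0.045 F [-1.08 -1.04 -0.4 ]
shift [0.0025 0.0015 0.0042] turn [-0.003  0.012 -0.   ]
```

servo_tool(
  moves="0.002 0.002 0.004 0 0.01 0 1;0 0 0.003 0 0 0 1;0 0 0.001 0 0 0 1",
)

```text
time_s: 7.35
tool_pos: [0.5218, -0.3656, 0.0252]
tool_rot: [-179.9, 0.2, 163.7]
force: [-3.7, 2.2, 10.1]
grip_width: 0.0452
```

```bash
python3 - <<'E'
from cell import env
from h import *
o=env.get_obs(); delta(o,[0.520,-0.365,0.0265],163.7)
E
```

```text
t 7.35 pos [ 0.5218 -0.3656  0.0252] rot [-179.88    0.23  163.68] grip 0.0452 F [-3.7   2.18 10.12]
shift [ 0.0019  0.     -0.0013] turn [-0.004  0.008 -0.001]
```

Fz reads 10 N, so the wheel is on the sheet. Releasing slowly, then rising.

servo_tool(
  moves="0 0 0 0 0 0 0.2;0 0 0 0 0 0 -0.5;0 0 0 0 0 0 -1;0 0 0 0 0 0 -1;0 0 0 0 0 0 -1;0 0 0 0 0 0 -1;0 0 0 0 0 0 -1",
)

```text
time_s: 7.93
tool_pos: [0.5221, -0.3656, 0.0252]
tool_rot: [-179.9, 0.3, 163.7]
force: [0.0, 0.4, 0.2]
grip_width: 0.0769
```

```bash
python3 - <<'E'
from cell import env
from h import *
o=env.get_obs(); delta(o,[0.520,-0.365,0.16],163.7)
E
```

```text
t 7.93 pos [ 0.5221 -0.3656  0.0252] rot [-179.87    0.28  163.7 ] grip 0.0769 F [0.04 0.43 0.25]
shift [ 0.0016 -0.0004 -0.1348] turn [-0.004  0.01  -0.   ]
```

servo_tool(
  moves="0 0 0 0 0 0 -1;0 0 -0.02 0 0 0 -1;0 0 -0.03 0 0 0 -1;0 0 -0.035 0 0 0 -1;0 0 -0.035 0 0 0 -1;0 0 -0.035 0 0 0 -1;0 0 -0.02 0 0 0 -1;0 0 0 0 0 0 -1;0 0 0 0 0 0 -1",
)

```text
time_s: 8.68
tool_pos: [0.5196, -0.3639, 0.2052]
tool_rot: [-179.9, -0.1, 163.7]
force: [0.5, 0.1, -0.5]
grip_width: 0.0873
```

```bash
python3 - <<'E'
from cell import env
from h import *
o,d=look(env,"w5")
delta(o,[0.520,-0.143,0.2],163.7)
W=cloud(d); m=((W[...,2]>0.012)&(W[...,2]<0.04)).astype(np.uint8)
n,l,st,ce=cv2.connectedComponentsWithStats(m)
for i in range(1,n):
    if st[i,4]>200:
        P=W[l==i]; t=np.percentile(P[:,2],90);P=P[P[:,2]>t-.005]; r=cv2.minAreaRect((P[:,:2]*1000).astype(np.float32)); print(st[i],t.round(4),np.round(r[0],1),np.round(r[1],1),r[2])
E
```

```text
t 8.68 pos [ 0.5196 -0.3639  0.2052] rot [-1.7993e+02 -9.0000e-02  1.6366e+02] grip 0.0873 F [ 0.49  0.08 -0.53]
shift [0.0618 0.2121 0.0051] turn [-0.002 -0.003 -0.001]
[ 324   54   50   52 1979] 0.0283 [ 434.4 -267.1] [45.5 44.7] 20.26961326599121
[ 237   76   48   49 1801] 0.0284 [ 427.9 -354. ] [45.6 44.3] 73.57913208007812
[ 454   82   64   95 4683] 0.021 [ 519.9 -143.6] [48.1 92.9] 73.37203979492188
[ 255  170   44   44 1517] 0.0283 [ 519.6 -364.8] [44.9 44.7] 73.2556381225586
[  82  177   52   93 1416] 0.0376 [ 500.2 -544.9] [99.3  2.7] 0.06763624399900436
[268 246  42  24 797] 0.0281 [ 595.6 -373.6] [45.5 23.1] 74.567626953125
[363 314  22  16 202] 0.0251 [ 707.9 -297.7] [11.7 19.1] 27.617435455322266
```

View pics/w5.png

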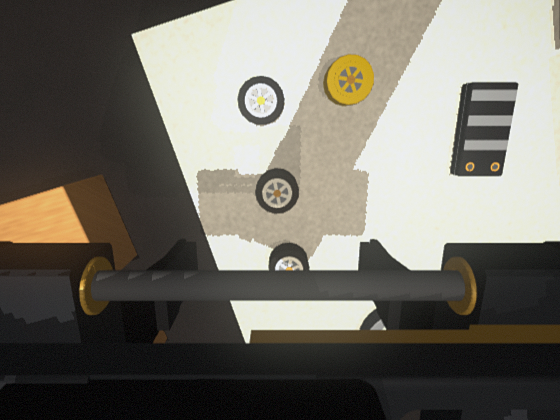

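The placed wheel is at (277,191), world (0.5196, -0.3648). That is about 2 mm from the midpoint (0.5175, -0.365), with the top flat at the same height as the others. Next is the pack at (0.5195, -0.1435), yaw 163.5.

servo_tool(
  moves="0.005 0.015 0 0 0 0 -1;0.009 0.03 0 0 0 0 -1;0.009 0.03 0 0 0 0 -1;0.009 0.03 0 0 0 0 -1;0.009 0.03 0 0 0 0 -1;0.009 0.03 0 0 0 0 -1;0.007 0.025 0 0 0 0 -1;0.005 0.015 0 0 0 0 -1;0 0.006 0 0 0 0 -1;0 0 0 0 0 0 -1;0 0 0 0 0 0 -1",
)

```text
time_s: 9.65
tool_pos: [0.5092, -0.1334, 0.185]
tool_rot: [-179.5, -1.8, 163.5]
force: [0.2, 0.4, -0.2]
grip_width: 0.0874
```

```bash
python3 - <<'E'
from cell import env
from h import *
o,d=look(env,"w6")
delta(o,[0.5195,-0.1435,0.06],163.5)
W=cloud(d); m=((W[...,2]>0.012)&(W[...,2]<0.04)).astype(np.uint8)
n,l,st,ce=cv2.connectedComponentsWithStats(m)
for i in range(1,n):
    if st[i,4]>200:
        P=W[l==i]; t=np.percentile(P[:,2],90);P=P[P[:,2]>t-.005]; r=cv2.minAreaRect((P[:,:2]*1000).astype(np.float32)); print(st[i],t.round(4),np.round(r[0],1),np.round(r[1],1),r[2])
E
```

```text
t 9.65 pos [ 0.5092 -0.1334  0.185 ] rot [-179.52   -1.76  163.47] grip 0.0874 F [ 0.19  0.39 -0.18]
shift [-0.0166 -0.0057  0.1246] turn [-0.017 -0.062 -0.001]
[ 322    0   41  132 2895] 0.0264 [421.3 -44.8] [21.4 84.7] 87.36829376220703
[349 126  77 114 714] 0.0364 [509.8 -41.5] [ 52.  113.5] 55.09288024902344
[ 101  142   53   48 1971] 0.0282 [ 434.2 -266.5] [45.5 44.3] 73.42311096191406
[  16  161   56   48 2044] 0.0282 [ 428.  -353.5] [44.8 45.6] 5.006336688995361
[ 249  166   47   89 4095] 0.0209 [ 519.2 -143.1] [47.  91.9] 73.54856872558594
```

View pics/w6.png

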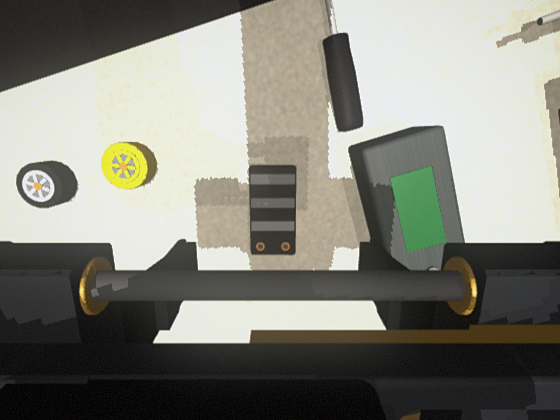

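The pack is lined up between the jaws at about (272,210). Descending in stages.

servo_tool(
  moves="-0.016 -0.006 0 -0.017 -0.062 0 -1;0 0 0.02 0 0 0 -1;0 0 0.03 0 0 0 -1;0 0 0.03 0 0 0 -1;0 0 0.02 0 0 0 -1;0 0 0.01 0 0 0 -1;0 0 0 0 0 0 -1;0 0 0 0 0 0 -1",
)

```text
time_s: 10.37
tool_pos: [0.5235, -0.1612, 0.0711]
tool_rot: [-179.6, 0.4, 162.3]
force: [-0.2, -0.4, 0.1]
grip_width: 0.0873
```

```bash
python3 - <<'E'
from cell import env
from h import *
delta(env.get_obs(),[0.5193,-0.1432,0.017],163.5)
E
```

```text
t 10.37 pos [ 0.5235 -0.1612  0.0711] rot [-179.61    0.39  162.29] grip 0.0873 F [-0.15 -0.44  0.07]
shift [0.0098 0.0162 0.0539] turn [-0.014  0.013 -0.042]
```

servo_tool(
  moves="0.01 0.016 0 -0.014 0.013 -0.042 -1;0 0 0 0 0 0 -1;0 0 0 0 0 0 -1",
)

```text
time_s: 10.62
tool_pos: [0.5203, -0.1441, 0.0739]
tool_rot: [180.0, 0.2, 163.4]
force: [-0.3, -0.4, -0.3]
grip_width: 0.0869
```

```bash
python3 - <<'E'
from cell import env
from h import *
delta(env.get_obs(),[0.5193,-0.1432,0.017],163.5)
E
```

```text
t 10.62 pos [ 0.5203 -0.1441  0.0739] rot [179.97   0.23 163.41] grip 0.0869 F [-0.33 -0.35 -0.25]
shift [0.0014 0.0006 0.0569] turn [ 0.001  0.008 -0.003]
```

servo_tool(
  moves="0.001 0 0.015 0 0.008 0 -1;0 0 0.02 0 0 0 -1;0 0 0.015 0 0 0 -1;0 0 0.005 0 0 0 -1;0 0 0 0 0 0 -1",
)

```text
time_s: 11.03
tool_pos: [0.5262, -0.1434, 0.0244]
tool_rot: [179.7, 0.8, 163.6]
force: [-0.6, 0.4, -0.4]
grip_width: 0.087
```

```bash
python3 - <<'E'
from cell import env
from h import *
delta(env.get_obs(),[0.5193,-0.1432,0.017],163.5)
E
```

```text
t 11.03 pos [ 0.5262 -0.1434  0.0244] rot [179.75   0.83 163.6 ] grip 0.087 F [-0.64  0.44 -0.45]
shift [ 0.0068 -0.0018  0.0073] turn [0.009 0.029 0.003]
```

servo_tool(
  moves="0.007 -0.002 0.007 0.009 0.029 0 -1;0 0 0 0 0 0 -1;0 0 0 0 0 0 -1",
)

```text
time_s: 11.28
tool_pos: [0.5202, -0.1437, 0.0192]
tool_rot: [180.0, 0.1, 163.6]
force: [0.5, -0.2, 1.0]
grip_width: 0.0867
```

```bash
python3 - <<'E'
from cell import env
from h import *
delta(env.get_obs(),[0.5193,-0.1432,0.017],163.5)
E
```

```text
t 11.28 pos [ 0.5202 -0.1437  0.0192] rot [1.7999e+02 1.3000e-01 1.6362e+02] grip 0.0867 F [ 0.54 -0.24  0.95]
shift [0.001  0.0002 0.0022] turn [0.    0.004 0.004]
```

servo_tool(
  moves="0.001 0 0.003 0 0 0 0;0 0 0 0 0 0 0.5;0 0 0 0 0 0 1;0 0 0 0 0 0 1;0 0 0 0 0 0 1;0 0 0 0 0 0 1;0 0 0 0 0 0 1;0 0 0 0 0 0 1;0 0 0 0 0 0 1;0 0 0 0 0 0 1",
  squeeze=35,
)

```text
time_s: 12.12
tool_pos: [0.5208, -0.1438, 0.0182]
tool_rot: [179.9, 0.3, 163.6]
force: [0.1, -0.2, 0.5]
grip_width: 0.0467
```

```bash
python3 - <<'E'
from cell import env
from h import *
delta(env.get_obs(),[0.5193,-0.1432,0.017],163.5)
E
```

```text
t 12.12 pos [ 0.5208 -0.1438  0.0182] rot [179.94   0.34 163.61] grip 0.0467 F [ 0.12 -0.18  0.5 ]
shift [0.0016 0.0001 0.0012] turn [0.002 0.012 0.004]
```

servo_tool(
  moves="0 0 -0.01 0 0.01 0 1;0 0 -0.02 0 0 0 1;0 0 -0.03 0 0 0 1;0 0 -0.03 0 0 0 1;0 0 -0.03 0 0 0 1;0 0 -0.03 0 0 0 1;0 0 -0.02 0 0 0 1;0 0 0 0 0 0 1;0 0 0 0 0 0 1",
)

```text
time_s: 12.87
tool_pos: [0.5151, -0.1428, 0.1892]
tool_rot: [-179.9, -0.8, 163.6]
force: [-0.6, -0.3, -3.5]
grip_width: 0.0467
```

```bash
python3 - <<'E'
from cell import env
from h import *
o,d=look(env,"w7")
delta(o,[0.554,0.1985,0.18],182.2)
E
```

```text
t 12.87 pos [ 0.5151 -0.1428  0.1892] rot [-179.89   -0.79  163.56] grip 0.0467 F [-0.59 -0.25 -3.54]
shift [0.0592 0.3384 0.0093] turn [ 0.001 -0.028 -0.65 ]
```

View pics/w7.png

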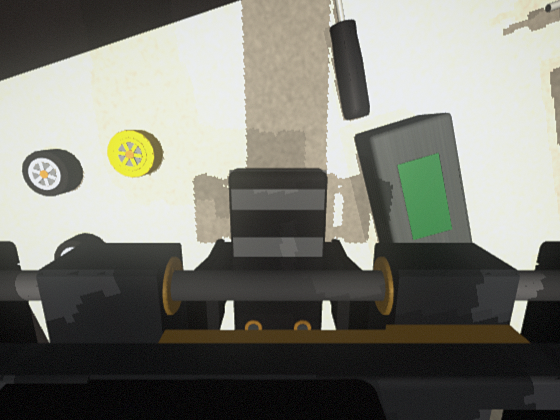

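The pack is held level and lifted with its bottom at about 0.17 m. Carrying over the charger, gently and in two halves.

servo_tool(
  moves="0.002 0.01 0 0 -0.028 0 1;0.003 0.02 0 0 0 0 1;0.004 0.025 0 0 0 0 1;0.004 0.025 0 0 0 0 1;0.004 0.025 0 0 0 0 1;0.004 0.025 0 0 0 0 1;0.004 0.025 0 0 0 0 1;0.003 0.015 0 0 0 0 1;0 0.005 0 0 0 0 1;0 0 0 0 0 0 1",
)

```text
time_s: 13.75
tool_pos: [0.5265, 0.0376, 0.1651]
tool_rot: [-179.0, -1.8, 163.2]
force: [0.7, -0.3, -2.4]
grip_width: 0.0464
```

```bash
python3 - <<'E'
from cell import env
from h import *
delta(env.get_obs(),[0.554,0.1985,0.18],182.2)
E
```

```text
t 13.75 pos [0.5265 0.0376 0.1651] rot [-179.02   -1.75  163.18] grip 0.0464 F [ 0.67 -0.31 -2.44]
shift [ 0.0207  0.1617 -0.017 ] turn [-0.024 -0.066 -0.663]
```

servo_tool(
  moves="0.001 0.01 -0.005 -0.024 -0.066 0 1;0.002 0.02 -0.005 0 0 0 1;0.003 0.025 -0.005 0 0 0 1;0.003 0.025 -0.005 0 0 0 1;0.003 0.025 -0.005 0 0 0 1;0.002 0.02 -0.005 0 0 0 1;0.001 0.01 -0.005 0 0 0 1;0 0.005 0 0 0 0 1;0 0 0 0 0 0 1",
)

```text
time_s: 14.5
tool_pos: [0.551, 0.1635, 0.1882]
tool_rot: [-178.7, -0.5, 162.1]
force: [-0.3, -0.3, -2.7]
grip_width: 0.0462
```

```bash
python3 - <<'E'
from cell import env
from h import *
delta(env.get_obs(),[0.554,0.1985,0.18],182.2)
E
```

```text
t 14.5 pos [0.551  0.1635 0.1882] rot [-178.7    -0.52  162.08] grip 0.0462 F [-0.34 -0.33 -2.72]
shift [0.0079 0.0344 0.0075] turn [-0.042 -0.026 -0.702]
```

servo_tool(
  moves="0.004 0.017 0 -0.04 -0.026 0 1;0.004 0.017 0 0 0 0 1;0 0 0 0 0 -0.06 1;0 0 0 0 0 -0.12 1;0 0 0 0 0 -0.14 1;0 0 0 0 0 -0.14 1;0 0 0 0 0 -0.12 1;0 0 0 0 0 -0.08 1;0 0 0 0 0 -0.04 1;0 0 0 0 0 0 1;0 0 0 0 0 0 1",
)

```text
time_s: 15.42
tool_pos: [0.5526, 0.1901, 0.1825]
tool_rot: [-179.8, 0.2, -178.0]
force: [0.8, -0.5, -3.0]
grip_width: 0.0462
```

```bash
python3 - <<'E'
from cell import env
from h import *
o,d=look(env,"w8")
delta(o,[0.554,0.1985,0.12],182.2)
E
```

```text
t 15.42 pos [0.5526 0.1901 0.1825] rot [-179.8     0.19 -178.02] grip 0.0462 F [ 0.84 -0.5  -3.03]
shift [-0.0015  0.0085  0.0625] turn [-0.007  0.007 -0.008]
```

View pics/w8.png

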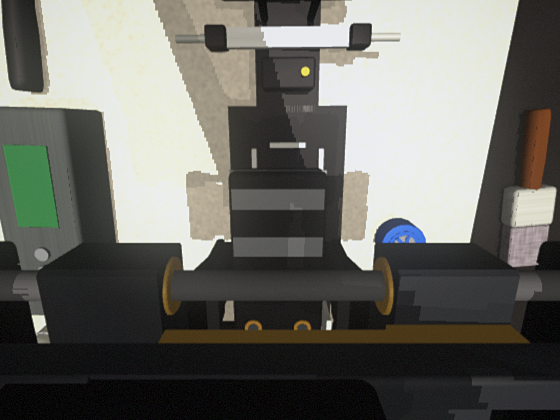

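The pack is over the bay with its front edge at row 172, between the rails at columns 254 and 321. Checking how the pack sits in the tool frame.

```bash
cat > pk.py <<'E'
from h import *
def pk(nm):
    c=dict(np.load(nm+".npz")); H=c["hand_eye"]; t=dict(c); t["T"]=H
    Wt=cloud(t)
    z=Wt[...,2]
    k=(np.abs(z+0.001)<0.006)&(np.abs(Wt[...,1])<.03)&(Wt[...,0]>0)&(Wt[...,0]<.07)
    P=Wt[k]; A=np.c_[P[:,:2],np.ones(len(P))]; co,*_=np.linalg.lstsq(A,P[:,2],rcond=None)
    print("n",k.sum(),"top z",np.median(P[:,2]).round(4),"slopes rad",co[:2].round(4))
    print("x max pct",np.percentile(P[:,0],[99,99.8]).round(4),"y",np.percentile(P[:,1],[0.5,99.5]).round(4))
    f=P[(np.abs(P[:,1])<.02)]; 
    ys=np.linspace(-.02,.02,9); e=[f[np.abs(f[:,1]-y)<.0025,0].max() for y in ys]; print("front edge",np.round(e,4),np.polyfit(ys,e,1).round(4))
E
python3 -c "
from pk import *
pk('w8');pk('w7')
from bay import *
c=dict(np.load('w8.npz'))
for n,u,v in (('Lrail front',254,149),('Rrail front',321,149),('stop',288,145)): print(n,onplane(c,u,v,.056).round(4))
"
```

```text
n 9452 top z -0.0018 slopes rad [0.009  0.0019]
x max pct [0.0474 0.0476] y [-0.0278  0.0281]
front edge [0.0477 0.0476 0.0476 0.0476 0.0476 0.0476 0.0477 0.0479 0.0476] [0.0026 0.0477]
n 9474 top z -0.0018 slopes rad [0.0093 0.0009]
x max pct [0.0476 0.0477] y [-0.0278  0.028 ]
front edge [0.0478 0.0477 0.0477 0.0478 0.0478 0.0478 0.0477 0.0478 0.0477] [-0.0007  0.0478]
Lrail front [0.5055 0.1685 0.056 ]
Rrail front [0.5036 0.225  0.056 ]
stop [0.5012 0.197  0.056 ]
```

servo_tool(
  moves="-0.002 0.008 0 -0.007 0.007 0 1;0 0 0.02 0 0 0 1;0 0 0.025 0 0 0 1;0 0 0.015 0 0 0 1;0 0 0 0 0 0 1;0 0 0 0 0 0 1",
)

```text
time_s: 15.97
tool_pos: [0.5566, 0.2023, 0.1225]
tool_rot: [179.7, 0.2, -178.2]
force: [0.9, -0.9, -1.2]
grip_width: 0.0469
```

```bash
python3 - <<'E'
from cell import env
from h import *
delta(env.get_obs(),[0.5554,0.1985,0.0855],182.2)
E
```

```text
t 15.97 pos [0.5566 0.2023 0.1225] rot [ 179.74    0.25 -178.21] grip 0.0469 F [ 0.95 -0.87 -1.17]
shift [ 0.0015 -0.0039  0.037 ] turn [ 0.009  0.009 -0.014]
```

servo_tool(
  moves="0.001 -0.004 0.008 0.009 0.009 -0.014 1;0 0 0.01 0 0 0 1;0 0 0.005 0 0 0 1;0 0 0 0 0 0 1;0 0 0 0 0 0 1;0 0 0 0 0 0 1",
)

```text
time_s: 16.47
tool_pos: [0.5577, 0.1994, 0.1005]
tool_rot: [179.9, 0.2, -177.8]
force: [0.5, -1.0, -2.1]
grip_width: 0.0467
```

```bash
python3 - <<'E'
from cell import env
from h import *
delta(env.get_obs(),[0.5554,0.1985,0.0855],182.2)
E
```

```text
t 16.47 pos [0.5577 0.1994 0.1005] rot [ 179.91    0.21 -177.79] grip 0.0467 F [ 0.51 -0.98 -2.14]
shift [ 0.0024 -0.0008  0.015 ] turn [0.003 0.007 0.   ]
```

servo_tool(
  moves="0.002 0 0.005 0.003 0.007 0 1;0 0 0.005 0 0 0 1;0 0 0.004 0 0 0 1;0 0 0 0 0 0 1;0 0 0 0 0 0 1;0 0 0 0 0 0 1",
)

```text
time_s: 16.97
tool_pos: [0.5561, 0.1996, 0.086]
tool_rot: [180.0, 0.1, -177.8]
force: [0.5, -0.6, -2.9]
grip_width: 0.0465
```

```bash
python3 - <<'E'
from cell import env
from h import *
o,d=look(env,"w9")
delta(o,[0.5554,0.1985,0.0855],182.2)
import pk; pk.pk("w9")
E
```

```text
t 16.97 pos [0.5561 0.1996 0.086 ] rot [ 1.7995e+02  8.0000e-02 -1.7779e+02] grip 0.0465 F [ 0.53 -0.57 -2.86]
shift [ 0.0008 -0.0011  0.0005] turn [0.002 0.003 0.   ]
n 9454 top z -0.0018 slopes rad [0.0092 0.0008]
x max pct [0.0474 0.0476] y [-0.0277  0.0282]
front edge [0.0476 0.0476 0.048  0.0476 0.0476 0.0476 0.0477 0.0476 0.0474] [-0.0039  0.0476]
```

View pics/w9.png

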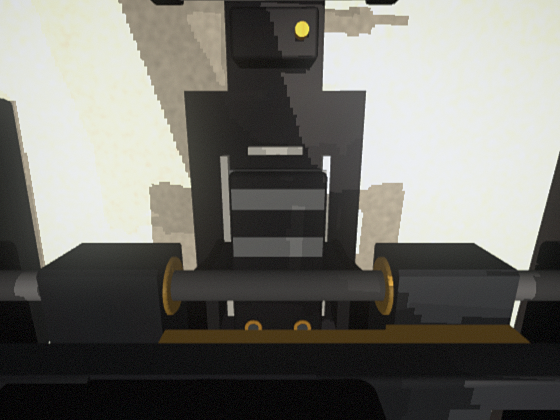

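The pack sits between the rails, left at columns 221–229 and right at 323–330, with the front stop at row 151. I'll cross-check the offset using the wrist, top and scene views.

```bash
python3 - <<'E'
from cell import env
from h import *
c=dict(np.load("w9.npz")); g=c["img"].min(2)
H=dict(c); H["T"]=c["hand_eye"]
o=env.get_obs(); T=tool(o); Ti=np.linalg.inv(T)
for nm,(x0,y0,x1,y1) in dict(L=(215,152,228,238),R=(322,152,335,200),S=(240,143,310,160)).items():
    vv,uu=np.where(g[y0:y1,x0:x1]>110); P=np.array([onplane(c,u+x0,v+y0,.056) for u,v in zip(uu,vv)])
    Q=(P-T[:3,3])@T[:3,:3]; r=cv2.minAreaRect((Q[:,:2]*1000).astype(np.float32)); print(nm,len(P),"tool",Q[:,:2].mean(0).round(4),np.round(r[0],1),np.round(r[1],1),round(r[2],1),"x max",Q[:,0].max().round(4),"y",Q[:,1].min().round(4),Q[:,1].max().round(4))
for n in ("top","scene"):
    d=env.read_camera(n); np.savez(n+"9.npz",**d)
    b=(150,150,280,310) if n=="top" else (270,120,420,260)
    cv2.imwrite(f"pics/{n}9.png",cv2.resize(d["img"][b[1]:b[3],b[0]:b[2],::-1],None,fx=3.5,fy=3.5,interpolation=cv2.INTER_CUBIC))
    if n=="top": cv2.imwrite("pics/topfull9.png",d["img"][:,:,::-1])
delta(env.get_obs(),[0.5554,0.1985,0.0855],182.2)
E
```

```text
L 465 tool [ 0.0315 -0.0301] [ 28.5 -30.7] [47.7  3.9] 2.4 x max 0.0523 y -0.0318 -0.0278
R 206 tool [0.0436 0.0279] [39.9 27.6] [ 4.5 24.6] 88.0 x max 0.0522 y 0.0251 0.0296
S 431 tool [ 0.0552 -0.0014] [55.2 -1.4] [ 3.8 29.3] 0.1 x max 0.0572 y -0.0161 0.0132
t 17.12 pos [0.5564 0.1997 0.0864] rot [ 1.7994e+02  1.2000e-01 -1.7779e+02] grip 0.0468 F [-0.02  0.99 -1.65]
shift [ 0.001  -0.0012  0.0009] turn [0.002 0.004 0.   ]
```

View pics/scene9.png

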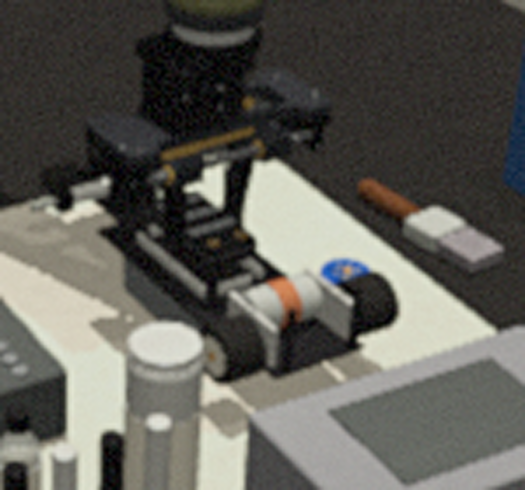

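View pics/topfull9.png

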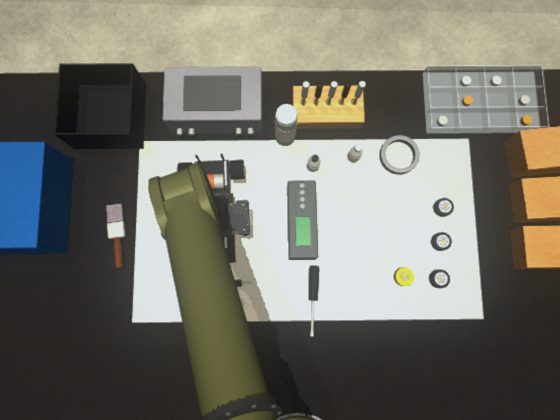

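The wrist-relative rail check agrees: the pack is off by +1.0 mm along and -1.2 mm across. The top view shows the wheel midway in the row at (442,241), with everything else in place. One last trim.

servo_tool(
  moves="0.001 -0.001 0.001 0 0.003 0 1;0 0 0 0 0 0 1;0 0 0 0 0 0 1;0 0 0 0 0 0 1;0 0 0 0 0 0 1;0 0 0 0 0 0 1",
)

```text
time_s: 17.62
tool_pos: [0.5558, 0.1986, 0.0859]
tool_rot: [179.9, 0.1, -177.8]
force: [0.1, -1.1, -2.5]
grip_width: 0.0468
```

```bash
python3 - <<'E'
from cell import env
from h import *
o=env.get_obs(); delta(o,[0.5554,0.1985,0.0855],182.2); print(np.abs(o["joint_velocities"]).max())
for i in range(3): env.read_camera("top"); delta(env.get_obs(),[0.5554,0.1985,0.0855],182.2)
E
```

```text
t 17.62 pos [0.5558 0.1986 0.0859] rot [ 1.7991e+02  9.0000e-02 -1.7780e+02] grip 0.0468 F [ 0.14 -1.13 -2.51]
shift [ 0.0004 -0.0001  0.0004] turn [ 0.003  0.003 -0.   ]
0.05985117135902292
t 17.67 pos [0.5558 0.1987 0.0859] rot [ 1.7991e+02  9.0000e-02 -1.7780e+02] grip 0.0467 F [ 0.13 -0.52 -2.41]
shift [ 0.0004 -0.0001  0.0004] turn [0.003 0.003 0.   ]
t 17.72 pos [0.5558 0.1986 0.0859] rot [ 1.7991e+02  8.0000e-02 -1.7780e+02] grip 0.0465 F [ 0.16  0.29 -2.19]
shift [ 0.0004 -0.0001  0.0004] turn [0.003 0.003 0.   ]
t 17.77 pos [0.5558 0.1986 0.0859] rot [ 1.7991e+02  8.0000e-02 -1.7780e+02] grip 0.0465 F [-0.22 -0.61 -1.42]
shift [ 0.0004 -0.0001  0.0004] turn [0.003 0.003 0.   ]
```

The arm is holding steady and within tolerance, so I'm handing in.

```bash
python3 -c "
from cell import env
print(env.sign_off())"
```

```text
the job is handed in; nothing more can be done
None
```

I moved the loose wheel from the bay into the row. The pack is now held over the bay, centred and level, and I handed the job in at about 17.8 s. `sign_off()` reported no verdict, so these are my own last checks:

- **Wheel:** it lies flat, about 2 mm from the midpoint of the row by the wrist camera after release. The last top view still shows it in place between the other two.
- **Pack position:** it is within about 1 mm of the bay centre along and across, and within about 0.3° of the bay axis. The underside is about 12 mm above the rails, give or take 1 mm.
- **Pack hold:** tilt measured under 0.01 rad. The arm stayed still, with the jaws 46.7 mm apart at a 35 N squeeze setting.
- **Disagreements:** the top and scene cameras differed by about 4 mm in x, so I used the wrist camera for the final alignment. Two estimates of how deep the pack sits in the jaws differed by about 1 mm.
- **Everything else:** nothing else looked moved in the last top view, though the arm hid part of the car there. I checked this by eye only. No contact with the charger or car showed in the force readings or pictures.

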